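Lock a board carrier into the programming fixture

ROBOT

A 6-joint arm with a two-finger parallel gripper is mounted at the origin on a cart in front of the work surface, level with it; the furniture and walls round the work are solid. World frame = base frame: x ahead of the robot, y to its left, z up, the work surface at z = 0. Lengths are in m, angles in rad, forces in N, time in s.
With the tool pointing down it reaches from about 0.35 to 0.85 m from the base axis. Payload 8.1 kg.
Tool frame: the origin (TCP) lies at the very end of the fingers, on their centre line; the grasp point (between the pads) lies 19 mm behind it; x points along the fingers, y is the direction in which the jaws open and shut, and the axes are right-handed (so a half turn about x gives the same grasp; the last joint's range is limited). The gripper opens to 93 mm and grips with 3 to 60 N. Pads are 15 mm wide; open, the fingers measure 128 mm over their backs; the gripper's body (75 mm by 188 mm) begins 65 mm behind the grasp point.
Start: joints at [1.134, 0.13, 1.488, -0, 1.523, -0.085], TCP at [0.207, 0.563, 0.219] pointing down, gripper open.
Joint ranges: [-2.96, 2.96], [-0.89, 2.26], [0.02, 2.5], [-1.34, 4.48], [0, 2.73], [-2.66, 2.66]. Speed limits (rad/s): [2.39, 2.39, 2.79, 3.14, 3.14, 3.14].

INTERFACE

Orientations are given as a rotation vector (axis times angle).
In Python, from cell import readout, camera, job gives the robot as it stands.
- The arm moves only by the tool move_arm, never from a script. Its argument "targets" is a list of rows, each an object of numbers: "dx", "dy", "dz": the shift along the tool's x, y, z in cm; "wx", "wy", "wz": the turn, a rotation vector about the tool's x, y, z in degrees; "fingers": the gripper command: -1 is fully open, 1 is shut, values between are in proportion. A call has 1 to 8 rows; each row shifts and turns the commanded pose from where the row before left it, along the tool's axes as they then stand; what a row does not reach is not made up. A row lasts 1/12 s, in which the tool goes at most 41.7 mm and 7.16 degrees, less where a joint would pass 70% of its speed; a pose out of reach is approached as far as the arm can. A call with a gripper value outside its range is refused whole. The fingers move at their own pace and stop on an object; the grip force is fixed at half the most. Time passes only in rows, so rows that do not move let the fingers close. It gives the time, the measured TCP pose, the force and the opening at its end, in the units of the state.
- readout.state(): the state, without advancing time (a new reading comes with each control period).
- camera(name): name is "side" or "top" or "wrist"; returns a dict with "frame" (384x512x3 uint8, red, green, blue), "depth" (384x512 float32, m along the optical axis (not along the pixel's ray), 0 where there is no reading), "intrinsics" (3x3 intrinsics, pixels), "position" and "rotation" of the camera in the world; the wrist camera has in their place "mount" (4x4, takes a point from camera to tool coordinates, whose origin is the TCP and whose axes are the tool frame's). Camera axes: x right, y down, z forward; pixel columns grow to the right and rows downward; lengths in m; the calibration is good to about 2 mm. A picture is of the moment at which its call begins: read the wrist's pose just before it.
- job.sign_off(): hands the job in, once; it reports no verdict.
The state is a dict: "clock": time; "joint_positions": joint angles; "qd": joint speeds; "joint_efforts": joint torques, N m; "position": TCP position; "ee_rot": TCP orientation; "wrist_force": force on the tool from outside, world axes, zero at the start; "moment": the same for the moment, N m; "width": finger opening in m.
Only numpy, scipy, OpenCV 4.12 (cv2) and the standard library are available. Lean on these libraries where they do the work, as an engineer would, in place of code of your own. Each camera call takes 0.05 s, during which the arm holds its last target. There are 200 camera calls.

TASK

Push the black carrier with the blue circuit board along its rails until it is fully home against the two steel stop pins, while the clamp is still open. Then push the orange handle of the toggle clamp over and down, past its dead point, until it snaps into lock and its rubber pad holds the carrier down. Do it all by pushing with the fingertips: do not lift the carrier, and leave the tin, the jar and the spare green board where they are.

Things in the scene. Friction and masses are not known exactly. Their poses are not given: they have to be found in the camera images.
- fixture: fixed programming fixture: grey plate 205 (x) x 235 (y, -170 to +65) mm, top 20 mm above the bench; origin on the bench under mid-lane; z up, x along the two guide rails (8 mm high, inner faces 76 mm apart) towards the stop pins, y away from the clamp. The clamp works in the upright plane x = +40 mm; its arm, open, stands up to 125 mm above the bench
- carrier: loose black board carrier, 84 (x) x 74 (y) x 14 mm, 0.10 to 0.18 kg, lying between the rails, a blue circuit board fixed in its recess; origin under its centre, axes along the fixture's. It slides along the fixture's x, is home at x = +22 mm of that frame and starts 25 to 50 mm short of it. A push of 1 to 2 N moves it
- carrier_near_edge (a point): middle of the carrier's end face that looks to the robot, half-way up (27 mm above the bench): push here towards the stop pins
- carrier_far_edge (a point): middle of the carrier's opposite end face, half-way up; it meets the stop pins when home
- stop_face (a point): point on the fixture where the far edge's middle is when the carrier is fully home: midway between the two steel stop pins, on the line of their near faces, 27 mm above the bench
- clamp_handle (a joint): handle angle (rad), grows as it closes. 0: open, sprung back, upright but leaning 9 deg to the fixture's -y; then its end swings towards -y and down; dead point 1.13; locked stop 1.27, where it points along -y, 8 deg above level. Takes about 4 N at the grip and springs back if let go before the dead point; beyond it snaps into the stop and stays
- handle_pivot (a point): axis of the clamp handle's hinge, 44 mm above the bench; the axis runs along the fixture's x
- handle_grip (a point): point on the centre line of the handle's orange sleeve, 100 mm from handle_pivot and 26 mm from the handle's round end; sleeve about 18 mm thick, 66 mm long
- clamp_pad: rubber-capped, spring-loaded spindle on the clamp's arm, 15 mm across; origin at the centre of its lower face. Open, it hangs 75 mm above the bench, over the clamp's side of the lane; locked, it presses on the steel wear plate on the carrier's border with about 20 N
- tin: white round tin, 51 mm across, 24 mm tall, standing on the fixture plate in the corner before the clamp; origin under its centre
- jar: small red-lidded jar, 34 mm across, 34 mm tall; origin under its centre
- spare_board: bare green circuit board, 60x86x10 mm, lying flat on the bench; origin under its centre

How it is judged:
By the outcome, as a careful person would: the job done as asked, in the order asked, and still so for the second after the job is handed in, with the robot touching nothing.
It also fails if it takes over 51 s, if anything falls off the work surface, if the arm or the gripper's body presses on something with over 40 N, if the wrist force passes 120 N, or if a joint passes its speed limit or range.

## Working session

There is one attempt and no reset: what is moved stays moved. The work goes in short steps, Python scripts to look and compute and a tool call to move; the robot and the scene stay as the last step left them, time stands still between calls to the robot, and variables do not carry over. Pictures are saved under pics/ and viewed, about 8 in all and at most 12, crops included, and the job is handed in when it is done.

Besides the shell and the picture viewer there is one more tool, called after ">>>" as name(argument=value, ...), one argument or row to a line, values as JSON. move_arm: Moves the arm, as the interface text tells. Its arguments: {"type":"object","properties":{"targets":{"type":"array"}},"required":["targets"]}

```bash
mkdir -p pics; python3 - <<'E'
from cell import readout,camera
import cv2,numpy as np,pickle
s=readout.state();print(s)
d={}
for n in("top","side"):
    c=camera(n);d[n]=c;cv2.imwrite(f"pics/{n}0.png",cv2.resize(c["frame"][:,:,::-1],(768,576)))
    print(n,c["intrinsics"],c["position"],c["rotation"])
pickle.dump(d,open("d0.pkl","wb"))
E
```

```text
{'clock': 0.0, 'joint_positions': array([ 1.13355632e+00,  1.31147051e-01,  1.48925785e+00,  2.62497814e-05,
        1.52299889e+00, -8.53843529e-02]), 'qd': array([-6.12246209e-05,  7.51648775e-04, -6.15939793e-04,  5.01859855e-05,
       -1.39750735e-03,  2.13844900e-04]), 'joint_efforts': array([-3.40517021e-03, -5.59809387e+01, -4.91775978e+01,  7.63591100e-02,
        3.47837352e-02, -1.63655895e-04]), 'position': array([0.20650715, 0.56274612, 0.21760765]), 'ee_rot': array([ 0.2747338 ,  1.55360025, -0.27748331]), 'wrist_force': array([ 0.65008586, -0.58601528, -0.27278848]), 'moment': array([ 0.01513154, -0.00894077, -0.04864182]), 'width': 0.09291731654939571}
top [[354.4894477    0.         254.16045435]
 [  0.         354.4894477  195.14383182]
 [  0.           0.           1.        ]] [0.36509318 0.00986062 1.26605114] [-2.14327253  2.15273126 -0.1977063 ]
side [[366.45697485   0.         253.60368607]
 [  0.         366.45697485 194.78459255]
 [  0.           0.           1.        ]] [0.40960408 0.76383947 0.83816565] [-0.28000028  2.79331806 -1.25330606]
```

View pics/top0.png

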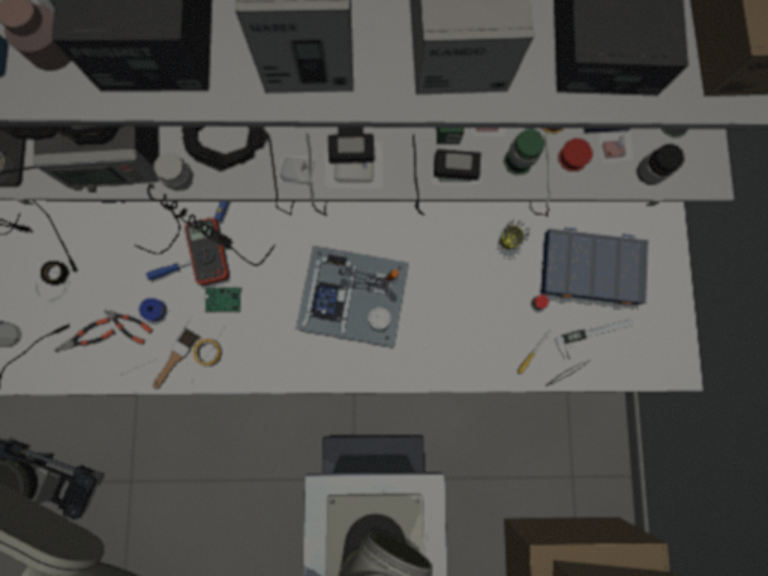

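View pics/side0.png

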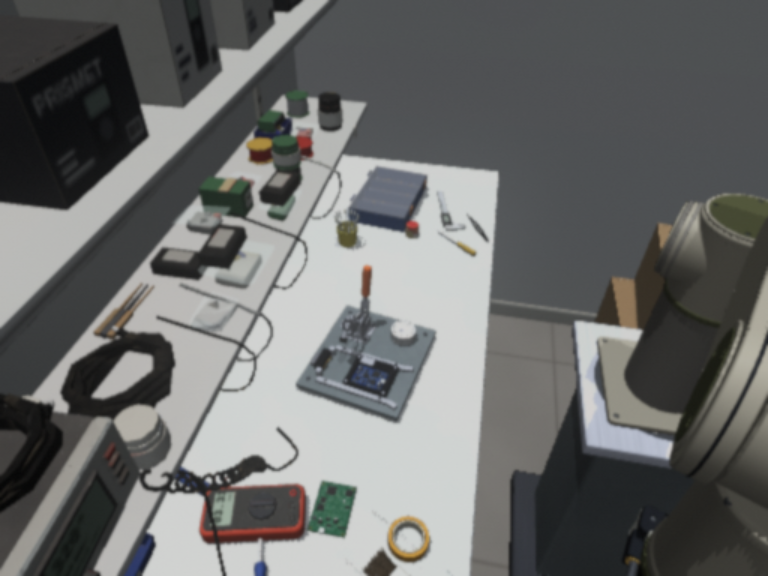

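The top picture shows the fixture at about (353,297) of 768x576, with the clamp and tin on its right (-y) and the carrier at (327,301). In the side picture the orange handle stands upright at (366,280). Next I measure the plate and make an enlarged crop.

```bash
cat >h.py <<'E'
import numpy as np,cv2
from scipy.spatial.transform import Rotation as R
def cloud(c,pose=None):
    K=c["intrinsics"];d=c["depth"];v,u=np.mgrid[:d.shape[0],:d.shape[1]]
    p=np.stack([(u-K[0,2])*d/K[0,0],(v-K[1,2])*d/K[1,1],d],-1)
    if "mount" in c:
        M=np.array(c["mount"]);p=p@M[:3,:3].T+M[:3,3];Rm=R.from_rotvec(pose[1]).as_matrix();t=pose[0]
    else: Rm=np.array(c["rotation"]);Rm=R.from_rotvec(Rm).as_matrix() if Rm.ndim==1 else Rm;t=c["position"]
    P=p@Rm.T+t;P[d==0]=np.nan;return P
E
python3 - <<'E'
import pickle
from h import *
d=pickle.load(open("d0.pkl","rb"));c=d["top"];P=cloud(c)
z=P[...,2];roi=np.zeros(z.shape,bool);roi[155:240,190:280]=1
print("bench z",np.nanmedian(z[240:250,200:280]))
m=roi&(z>.012)&(z<.2)
n,l,st,ce=cv2.connectedComponentsWithStats(m.astype(np.uint8));k=1+np.argmax(st[1:,4]);m=l==k
mm=m&(z<.024)
r=cv2.minAreaRect(P[mm][:,:2].astype(np.float32));print(r,cv2.boxPoints(r),np.nanmax(z[m]))
# orange, red cues
f=c["frame"].astype(int);o=roi&(f[...,0]>110)&(f[...,0]>1.6*f[...,2])
print("orange",P[o].round(3))
s=d["side"];Q=cloud(s);f=s["frame"].astype(int);o=(f[...,0]>110)&(f[...,0]>1.6*f[...,2]);o[:170]=0;o[205:]=0;o[:,:230]=0;o[:,260:]=0
print("side orange",Q[o][::6].round(3))
a=c["frame"][155:240,190:280,::-1];cv2.imwrite("pics/tc.png",cv2.resize(a,None,fx=7,fy=7,interpolation=2))
E
```

```text
bench z 0.00012596236882100875
((0.5617966055870056, 0.0480366051197052), (0.23491477966308594, 0.2057114690542221), 79.47545623779297) [[ 0.43921685 -0.04865748]
 [ 0.6414676  -0.08623206]
 [ 0.68437636  0.14473069]
 [ 0.48212564  0.18230528]] 0.17257209650989402
orange [[ 0.592 -0.041  0.168]
 [ 0.592 -0.044  0.167]
 [ 0.591 -0.047  0.17 ]
 [ 0.589 -0.038  0.167]
 [ 0.588 -0.041  0.168]
 [ 0.589 -0.044  0.165]
 [ 0.588 -0.047  0.169]
 [ 0.588 -0.05   0.169]
 [ 0.585 -0.038  0.168]
 [ 0.586 -0.041  0.165]
 [ 0.585 -0.044  0.17 ]
 [ 0.585 -0.047  0.169]
 [ 0.585 -0.05   0.17 ]
 [ 0.582 -0.041  0.168]
 [ 0.583 -0.044  0.164]
 [ 0.582 -0.047  0.165]
 [ 0.578 -0.044  0.169]]
side orange [[ 0.588 -0.045  0.168]
 [ 0.588 -0.032  0.171]
 [ 0.582 -0.032  0.169]
 [ 0.592 -0.035  0.157]
 [ 0.591 -0.032  0.144]
 [ 0.591 -0.029  0.123]]
```

View pics/tc.png

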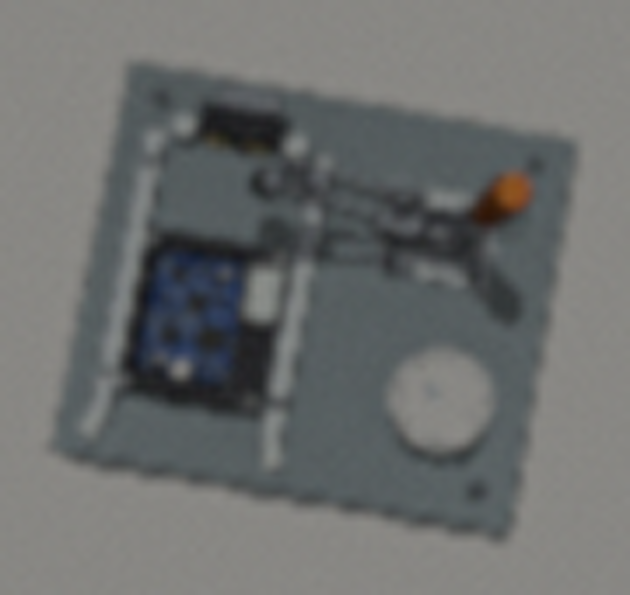

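The crop confirms the layout: the carrier lies around (205,320), stop pins at (183,123) and (297,143), handle tip at (505,195), tin at (442,400). The handle tip comes out at fixture x≈40 mm and z≈168 mm, which agrees with the data given. Next come the carrier profile and the staging move.

```bash
cat >>h.py <<'E'
A=np.radians(-10.52);FX=np.array([np.cos(A),np.sin(A),0]);FY=np.array([-np.sin(A),np.cos(A),0])
O=np.array([.5618,.0480,0])+.0525*FY
def fw(x,y,z): return O+x*FX+y*FY+np.array([0,0,z])
def tofix(P): return np.stack([(P-O)@FX,(P-O)@FY,(P-O)[...,2]],-1)
def ori(tilt,flip=1):   # tool x down, tilted forward; tool y along +-FY
    t=np.radians(tilt);X=np.sin(t)*FX-np.cos(t)*np.array([0,0,1]);Y=flip*FY
    return np.stack([X,Y,np.cross(X,Y)],1)
def delta(s,p,Rt):
    R0=R.from_rotvec(s["ee_rot"]).as_matrix()
    return (R0.T@(p-s["position"])*100).round(2),np.degrees(R.from_matrix(R0.T@Rt).as_rotvec()).round(2)
def proj(c,P,pose=None):
    if "mount" in c:
        M=np.array(c["mount"]);P=(P-pose[0])@R.from_rotvec(pose[1]).as_matrix();P=(P-M[:3,3])@M[:3,:3]
    else: P=(P-c["position"])@R.from_rotvec(c["rotation"]).as_matrix()
    q=P@c["intrinsics"].T;return q[...,:2]/q[...,2:]
def rect(c,z,x0,x1,y0,y1,pose=None,s=.0005):  # overhead fixture picture: up=+x, left=+y
    xs=np.arange(x1,x0,-s);ys=np.arange(y1,y0,-s);X,Y=np.meshgrid(xs,ys,indexing="ij")
    P=O+X[...,None]*FX+Y[...,None]*FY+np.array([0,0,z]);q=proj(c,P,pose).astype(np.float32)
    return xs,ys,cv2.remap(c["frame"],q[...,0],q[...,1],1)
E
python3 - <<'E'
import pickle
from h import *
from cell import readout
d=pickle.load(open("d0.pkl","rb"));c=d["top"];P=cloud(c);F=tofix(P)
xs,ys,im=rect(c,.034,-.11,.1,-.06,.06);g=im.mean(2)
b=np.abs(ys)<.03
print([(int(round(x*1000)),int(v)) for x,v in zip(xs[::6],g[:,(ys>-.035)&(ys<-.03)].mean(1)[::6])])
print([(int(round(x*1000)),int(v)) for x,v in zip(xs[::6],g[:,(ys<.034)&(ys>.031)].mean(1)[::6])])
for lo in (.6,.65,.7,.75,.8,.85): 
    m=(P[...,0]>lo)&(P[...,0]<lo+.05)&(abs(P[...,1])<.3);print(lo,np.nanmax(P[m][:,2]).round(3))
m=(F[...,2]>.04)&(abs(F[...,0])<.1)&(abs(F[...,1]+.06)<.12);print((F[m][::3]*1000).round().astype(int).tolist())
s=readout.state();R0=R.from_rotvec(s["ee_rot"]).as_matrix();print(R0.round(3))
for fl in(1,-1):print(fl,delta(s,fw(-.09,0,.20),ori(12,fl)))
E
```

```text
[(100, 112), (97, 97), (94, 89), (91, 87), (88, 87), (85, 87), (82, 89), (79, 93), (76, 100), (73, 107), (70, 104), (67, 91), (64, 79), (61, 68), (58, 58), (55, 59), (52, 61), (49, 65), (46, 67), (43, 71), (40, 82), (37, 87), (34, 83), (31, 74), (28, 64), (25, 57), (22, 56), (19, 59), (16, 66), (13, 73), (10, 80), (7, 90), (4, 105), (1, 108), (-2, 108), (-5, 108), (-8, 111), (-11, 114), (-14, 112), (-17, 101), (-20, 79), (-23, 59), (-26, 48), (-29, 47), (-32, 46), (-35, 44), (-38, 46), (-41, 48), (-44, 48), (-47, 46), (-50, 45), (-53, 44), (-56, 49), (-59, 58), (-62, 63), (-65, 61), (-68, 65), (-71, 82), (-74, 89), (-77, 90), (-80, 90), (-83, 90), (-86, 91), (-89, 92), (-92, 93), (-95, 91), (-98, 87), (-101, 82), (-104, 86), (-107, 109), (-110, 129)]
[(100, 109), (97, 94), (94, 87), (91, 86), (88, 88), (85, 88), (82, 89), (79, 95), (76, 109), (73, 121), (70, 119), (67, 105), (64, 86), (61, 77), (58, 82), (55, 84), (52, 86), (49, 87), (46, 89), (43, 89), (40, 88), (37, 87), (34, 86), (31, 85), (28, 86), (25, 90), (22, 88), (19, 80), (16, 70), (13, 64), (10, 61), (7, 46), (4, 38), (1, 
[... 2304 characters left out ...]
, -124, 48], [-44, -135, 44], [-42, -145, 43], [-53, -105, 48], [-51, -115, 43], [-49, -125, 42], [-47, -135, 44], [-45, -145, 48], [-56, -105, 45], [-54, -115, 44], [-52, -126, 44], [-50, -136, 43], [-49, -146, 46], [-58, -113, 45], [-56, -126, 44], [-54, -136, 43], [-52, -147, 43], [-61, -113, 41], [-60, -123, 45], [-58, -134, 48], [-55, -147, 45], [-64, -117, 44], [-62, -127, 41], [-61, -138, 44], [-68, -114, 42], [-67, -125, 46], [-65, -135, 43], [-70, -125, 45], [-68, -136, 42]]
[[-0.001  0.345  0.939]
 [-0.001  0.939 -0.345]
 [-1.    -0.002 -0.   ]]
1 (array([  1.82, -32.41,  41.34]), array([ -9.59, -11.99,   1.1 ]))
-1 (array([  1.82, -32.41,  41.34]), array([169.48,   1.64,  17.84]))
```

>>> move_arm(
  targets=[
    {"dy":-2,"dz":2.6,"fingers":1},
    {"dy":-2,"dz":2.6,"fingers":1},
    {"dy":-2,"dz":2.6,"fingers":1},
    {"dy":-2,"dz":2.6,"fingers":1},
    {"dy":-2,"dz":2.6,"fingers":1},
    {"dy":-2,"dz":2.6,"fingers":1},
    {"dy":-2,"dz":2.6,"fingers":1},
    {"dy":-2,"dz":2.6,"fingers":1},
  ],
)

```text
$.targets[0]: bad value
```

>>> move_arm(
  targets=[
    {"dy":-2,"dz":2.6,"fingers":1},
    {"dy":-2,"dz":2.6,"fingers":1},
    {"dy":-2,"dz":2.6,"fingers":1},
    {"dy":-2,"dz":2.6,"fingers":1},
    {"dy":-2,"dz":2.6,"fingers":1},
    {"wx":-4.8,"wy":-6,"wz":0.5,"fingers":1},
    {"wx":-4.8,"wy":-6,"wz":0.5,"fingers":1},
    {"fingers":1},
  ],
)

```text
$.targets[0]: bad value
```

```bash
cat >>h.py <<'E'
def shot(n,f):
    from cell import readout,camera
    s=readout.state();c=camera(n);cv2.imwrite(f,cv2.resize(c["frame"][:,:,::-1],(768,576)));return s,c,(s["position"],s["ee_rot"])
E
python3 - <<'E'
from h import *
s,c,po=shot("wrist","pics/w1.png")
print(s["clock"],s["width"],tofix(s["position"])*1000,s["wrist_force"],delta(s,fw(-.09,0,.2),ori(12)))
xs,ys,im=rect(c,.034,-.11,.1,-.06,.06,po)
P=cloud(c,po);F=tofix(P);print("valid",np.isfinite(F[...,0]).mean(),np.nanmin(F[::8,::8],(0,1)),np.nanmax(F[::8,::8],(0,1)))
E
```

```text
0.1 0.09317670928115157 [-443.32768376  388.7768699   217.70402626] [-0.18798825  0.37681439 -0.78775546] (array([  1.82, -32.41,  41.34]), array([ -9.59, -11.99,   1.1 ]))
valid 0.9962209065755209 [-0.9879665  -0.82841101 -0.75700803] [0.13395233 1.3238709  0.33312309]
```

View pics/w1.png

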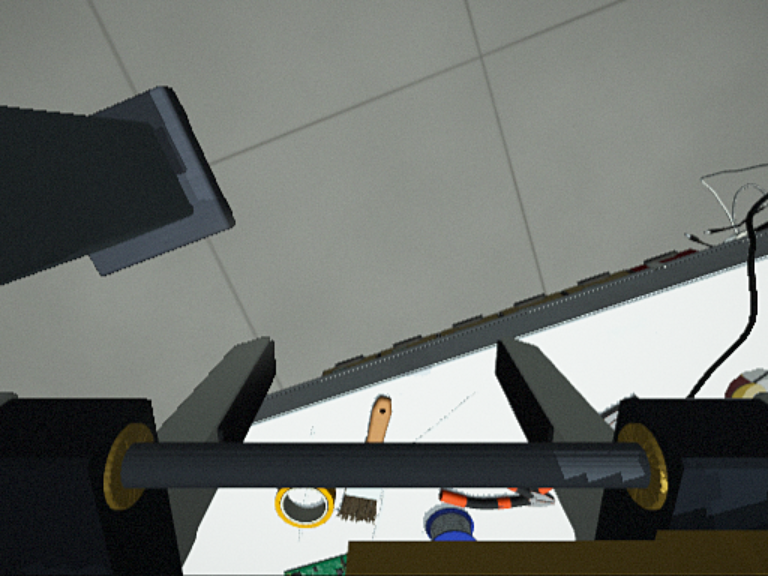

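The arm hasn't moved: both calls were refused, probably because each row needs all seven fields. The wrist picture therefore shows only the start pose, with open fingers at (240,390) and (525,390) over the bench edge.

>>> move_arm(
  targets=[
    {"dx":0,"dy":-2,"dz":2.6,"wx":0,"wy":0,"wz":0,"fingers":1},
    {"dx":0,"dy":-2,"dz":2.6,"wx":0,"wy":0,"wz":0,"fingers":1},
    {"dx":0,"dy":-2,"dz":2.6,"wx":0,"wy":0,"wz":0,"fingers":1},
    {"dx":0,"dy":-2,"dz":2.6,"wx":0,"wy":0,"wz":0,"fingers":1},
    {"dx":0,"dy":-2,"dz":2.6,"wx":0,"wy":0,"wz":0,"fingers":1},
    {"dx":0,"dy":-2,"dz":2.6,"wx":0,"wy":0,"wz":0,"fingers":1},
    {"dx":0,"dy":-2,"dz":2.6,"wx":0,"wy":0,"wz":0,"fingers":1},
    {"dx":0,"dy":-2,"dz":2.6,"wx":0,"wy":0,"wz":0,"fingers":1},
  ],
)

```text
clock: 0.82
position: [0.3472, 0.3399, 0.2184]
ee_rot: [0.276, 1.553, -0.276]
wrist_force: [0.4, 1.0, -0.8]
width: 0.0446
```

>>> move_arm(
  targets=[
    {"dx":0,"dy":-2,"dz":2.6,"wx":0,"wy":0,"wz":0,"fingers":1},
    {"dx":0,"dy":-2,"dz":2.6,"wx":0,"wy":0,"wz":0,"fingers":1},
    {"dx":0,"dy":-2,"dz":2.6,"wx":0,"wy":0,"wz":0,"fingers":1},
    {"dx":0,"dy":-2,"dz":2.6,"wx":0,"wy":0,"wz":0,"fingers":1},
    {"dx":0,"dy":-2,"dz":2.6,"wx":0,"wy":0,"wz":0,"fingers":1},
    {"dx":0,"dy":0,"dz":0,"wx":-4.8,"wy":-6,"wz":0.5,"fingers":1},
    {"dx":0,"dy":0,"dz":0,"wx":-4.8,"wy":-6,"wz":0.5,"fingers":1},
    {"dx":0,"dy":0,"dz":0,"wx":0,"wy":0,"wz":0,"fingers":1},
  ],
)

```text
clock: 1.48
position: [0.4327, 0.2014, 0.2165]
ee_rot: [0.132, 1.37, -0.162]
wrist_force: [-1.1, 0.6, -0.3]
width: 0.0006
```

```bash
python3 - <<'E'
from h import *
s,c,po=shot("wrist","pics/w2.png")
print(s["clock"],s["width"],tofix(s["position"])*1000,s["wrist_force"],delta(s,fw(-.09,0,.1),ori(12)),delta(s,fw(-.09,0,.026),ori(12)))
P=cloud(c,po);F=tofix(P);print(F[::64,::64].round(3).tolist())
E
```

```text
1.4833 0.0005994771883061096 [-154.95387531   74.77347329  216.51195541] [-1.05200419  0.59397397 -0.25834205] (array([12.72, -7.4 ,  4.16]), array([-0.51, -0.73,  0.17])) (array([19.98, -7.39,  2.71]), array([-0.51, -0.73,  0.17]))
[[[-0.364, -0.754, -0.75], [-0.363, -0.548, -0.752], [-0.353, -0.306, -0.658], [-0.359, -0.134, -0.748], [-0.357, 0.072, -0.75], [-0.355, 0.278, -0.75], [-0.353, 0.484, -0.752], [-0.351, 0.689, -0.748]], [[-0.175, -0.838, -0.752], [-0.173, -0.61, -0.751], [-0.171, -0.383, -0.75], [-0.236, -0.001, 0.001], [-0.235, 0.073, 0.0], [-0.235, 0.147, -0.001], [-0.234, 0.22, 0.0], [-0.233, 0.295, -0.001]], [[-0.163, -0.255, 0.0], [-0.162, -0.173, 0.001], [-0.162, -0.091, 0.001], [-0.16, -0.01, -0.001], [-0.16, 0.072, -0.001], [-0.159, 0.154, -0.0], [-0.159, 0.236, 0.0], [-0.161, 0.31, 0.011]], [[-0.07, -0.295, 0.001], [-0.07, -0.203, 0.002], [-0.079, -0.101, 0.021], [-0.08, -0.014, 0.022], [-0.067, 0.071, 0.001], [-0.066, 0.163, 0.001], [-0.066, 0.253, 0.002], [-0.064, 0.347, -0.001]], [[0.049, -0.346, 0.001], [0.051, -0.243, -0.0], [0.03, -0.125, 0.024], [0.034, -0.028, 0.02], [-0.169, 0.073, 0.251], [0.053, 0.174, 0.001], [0.031, 0.264, 0.027], [0.055, 0.382, 0.001]], [[-0.201, 0.005, 0.312], [-0.201, 0.022, 0.312], [-0.2, 0.039, 0.311], [-0.207, 0.058, 0.317], [-0.201, 0.074, 0.312], [-0.207, 0.089, 0.317], [-0.199, 0.109, 0.311], [-0.199, 0.126, 0.311]]]
```

View pics/w2.png

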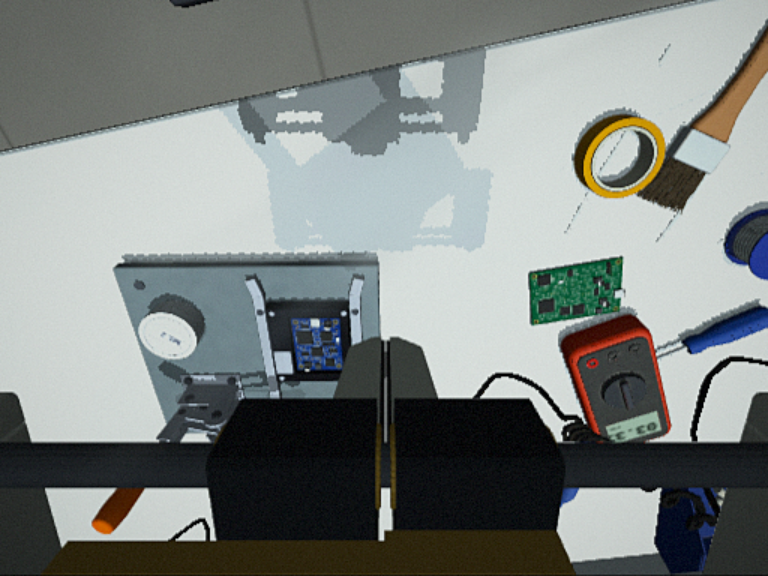

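The wrist picture shows the plate's near edge from (115,265) to (380,258), the carrier's near edge along row ~302 at columns 270-350, and the tin at (170,335). Next I move behind the carrier and check the frame.

>>> move_arm(
  targets=[
    {"dx":2,"dy":-1.5,"dz":0.8,"wx":0,"wy":0,"wz":0,"fingers":1},
    {"dx":2,"dy":-1.5,"dz":0.8,"wx":0,"wy":0,"wz":0,"fingers":1},
    {"dx":2,"dy":-1.5,"dz":0.8,"wx":0,"wy":0,"wz":0,"fingers":1},
    {"dx":2,"dy":-1.5,"dz":0.8,"wx":0,"wy":0,"wz":0,"fingers":1},
    {"dx":2,"dy":-1.4,"dz":1,"wx":0,"wy":0,"wz":0,"fingers":1},
    {"dx":2.7,"dy":0,"dz":0,"wx":-0.5,"wy":-0.7,"wz":0.2,"fingers":1},
    {"dx":0,"dy":0,"dz":0,"wx":0,"wy":0,"wz":0,"fingers":1},
  ],
)

```text
clock: 2.12
position: [0.4824, 0.1163, 0.0973]
ee_rot: [0.131, 1.367, -0.158]
wrist_force: [-1.3, -0.1, -2.5]
width: 0.0005
```

```bash
python3 - <<'E'
from h import *
s,c,po=shot("wrist","pics/w3.png")
print(s["clock"],tofix(s["position"])*1000,s["wrist_force"],delta(s,fw(-.09,0,.04),ori(12)),delta(s,fw(-.09,0,.026),ori(12)))
xs,ys,im=rect(c,.034,-.13,.03,-.14,.08,po)
a=np.ascontiguousarray(cv2.resize(im[:,:,::-1],None,fx=1.6,fy=1.6))
for x in (-.1025,-.07,-.05):cv2.line(a,(0,int((.03-x)/.0005*1.6)),(20,int((.03-x)/.0005*1.6)),(0,0,255),1)
for y in (.038,0,-.038):cv2.line(a,(int((.08-y)/.0005*1.6),490),(int((.08-y)/.0005*1.6),511),(0,0,255),1)
cv2.imwrite("pics/r3.png",a)
E
```

```text
2.1167 [-90.53645125   0.20579134  97.26795855] [-1.33634048 -0.09581898 -2.49020147] (array([ 5.62, -0.03, -1.08]), array([-0.33, -0.58,  0.01])) (array([ 7.  , -0.03, -1.36]), array([-0.33, -0.58,  0.01]))
```

View pics/r3.png

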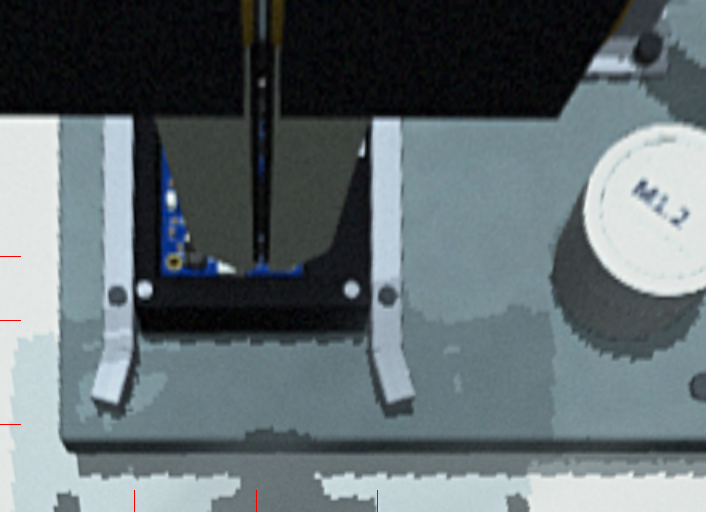

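The rectified view puts the carrier's near top edge at row ~308 (x≈-66 mm) and the rails' inner faces at columns 134 and 371 (y≈+38 and -36 mm), so the frame fits within about 1 mm. Next I lower the fingers into the lane.

>>> move_arm(
  targets=[
    {"dx":1.8,"dy":0,"dz":-0.4,"wx":0,"wy":0,"wz":0,"fingers":1},
    {"dx":1.8,"dy":0,"dz":-0.4,"wx":0,"wy":0,"wz":0,"fingers":1},
    {"dx":1.6,"dy":0,"dz":-0.3,"wx":0,"wy":0,"wz":0,"fingers":1},
    {"dx":0.8,"dy":0,"dz":-0.2,"wx":0,"wy":0,"wz":0,"fingers":1},
    {"dx":0.8,"dy":0,"dz":-0.1,"wx":0,"wy":0,"wz":0,"fingers":1},
    {"dx":0,"dy":0,"dz":0,"wx":0,"wy":0,"wz":0,"fingers":1},
    {"dx":0,"dy":0,"dz":0,"wx":0,"wy":0,"wz":0,"fingers":1},
  ],
)

```text
clock: 2.75
position: [0.4855, 0.118, 0.0336]
ee_rot: [0.129, 1.359, -0.154]
wrist_force: [-0.1, -0.8, 0.8]
width: 0.0005
```

```bash
python3 - <<'E'
from h import *
from cell import readout
s=readout.state()
print(s["clock"],tofix(s["position"])*1000,s["wrist_force"],delta(s,fw(-.09,0,.026),ori(12)),delta(s,fw(-.045,0,.026),ori(12)))
E
```

```text
2.75 [-87.76866876   2.37398308  33.55457095] [-0.12552709 -0.80983733  0.82784411] (array([ 0.69, -0.24, -0.37]), array([-0.17, -0.1 , -0.14])) (array([ 1.62, -0.23,  4.03]), array([-0.17, -0.1 , -0.14]))
```

>>> move_arm(
  targets=[
    {"dx":0.7,"dy":-0.2,"dz":-0.2,"wx":0,"wy":0,"wz":0,"fingers":1},
    {"dx":0,"dy":0,"dz":0,"wx":0,"wy":0,"wz":0,"fingers":1},
    {"dx":0,"dy":0,"dz":0,"wx":0,"wy":0,"wz":0,"fingers":1},
  ],
)

```text
clock: 3.0
position: [0.4841, 0.1156, 0.0255]
ee_rot: [0.129, 1.359, -0.155]
wrist_force: [-0.3, 0.1, -0.7]
width: 0.0002
```

```bash
cat > st.py <<'E'
from h import *
from cell import readout
import sys
x,y,z,t=map(float,sys.argv[1:])
s=readout.state()
print(s["clock"],(tofix(s["position"])*1000).round(1),s["wrist_force"].round(2),delta(s,fw(x,y,z),ori(t)))
E
python3 st.py -.055 0 .026 12
```

```text
3.0 [-88.8  -0.2  25.5] [-0.31  0.09 -0.72] (array([0.65, 0.03, 3.32]), array([-0.19, -0.12, -0.11]))
```

>>> move_arm(
  targets=[
    {"dx":0.1,"dy":0,"dz":0.5,"wx":0,"wy":0,"wz":0,"fingers":1},
    {"dx":0.1,"dy":0,"dz":0.5,"wx":0,"wy":0,"wz":0,"fingers":1},
    {"dx":0.1,"dy":0,"dz":0.5,"wx":0,"wy":0,"wz":0,"fingers":1},
    {"dx":0.1,"dy":0,"dz":0.5,"wx":0,"wy":0,"wz":0,"fingers":1},
    {"dx":0.1,"dy":0,"dz":0.5,"wx":0,"wy":0,"wz":0,"fingers":1},
    {"dx":0.1,"dy":0,"dz":0.5,"wx":0,"wy":0,"wz":0,"fingers":1},
    {"dx":0.1,"dy":0,"dz":0.5,"wx":0,"wy":0,"wz":0,"fingers":1},
    {"dx":0.1,"dy":0,"dz":0.5,"wx":0,"wy":0,"wz":0,"fingers":1},
  ],
)

```text
clock: 3.67
position: [0.5247, 0.108, 0.0258]
ee_rot: [0.129, 1.359, -0.155]
wrist_force: [-2.2, 0.7, 1.4]
width: 0.0002
```

```bash
python3 st.py -.035 0 .026 12
```

```text
3.6667 [-47.4  -0.2  25.8] [-2.24  0.74  1.4 ] (array([0.24, 0.03, 1.22]), array([-0.17, -0.12, -0.11]))
```

Contact is made with about 2 N of push. Now I approach the stops slowly.

>>> move_arm(
  targets=[
    {"dx":0.1,"dy":0,"dz":0.4,"wx":0,"wy":0,"wz":0,"fingers":1},
    {"dx":0.1,"dy":0,"dz":0.4,"wx":0,"wy":0,"wz":0,"fingers":1},
    {"dx":0,"dy":0,"dz":0.3,"wx":0,"wy":0,"wz":0,"fingers":1},
    {"dx":0.1,"dy":0,"dz":0.2,"wx":0,"wy":0,"wz":0,"fingers":1},
    {"dx":0,"dy":0,"dz":0.2,"wx":0,"wy":0,"wz":0,"fingers":1},
    {"dx":0,"dy":0,"dz":0,"wx":0,"wy":0,"wz":0,"fingers":1},
  ],
)

```text
clock: 4.17
position: [0.5396, 0.1053, 0.026]
ee_rot: [0.129, 1.359, -0.155]
wrist_force: [0.8, -0.4, -0.6]
width: 0.0005
```

```bash
python3 st.py -.03 0 .026 12
```

```text
4.1667 [-32.3  -0.2  26. ] [ 0.83 -0.38 -0.64] (array([0.05, 0.03, 0.22]), array([-0.18, -0.1 , -0.12]))
```

>>> move_arm(
  targets=[
    {"dx":0,"dy":0,"dz":0.2,"wx":0,"wy":0,"wz":0,"fingers":1},
    {"dx":0.1,"dy":0,"dz":0.2,"wx":0,"wy":0,"wz":0,"fingers":1},
    {"dx":0,"dy":0,"dz":0,"wx":0,"wy":0,"wz":0,"fingers":1},
  ],
)

```text
clock: 4.42
position: [0.5433, 0.1046, 0.0259]
ee_rot: [0.129, 1.359, -0.154]
wrist_force: [-2.2, 1.3, 2.0]
width: 0.0007
```

>>> move_arm(
  targets=[
    {"dx":0,"dy":0,"dz":0.1,"wx":0,"wy":0,"wz":0,"fingers":1},
    {"dx":0,"dy":0,"dz":0.1,"wx":0,"wy":0,"wz":0,"fingers":1},
    {"dx":0,"dy":0,"dz":0,"wx":0,"wy":0,"wz":0,"fingers":1},
  ],
)

```text
clock: 4.67
position: [0.5437, 0.1046, 0.0258]
ee_rot: [0.129, 1.362, -0.155]
wrist_force: [-11.6, 2.6, 7.4]
width: 0.0007
```

```bash
python3 st.py -.03 0 .026 12
```

```text
4.6667 [-28.2  -0.2  25.8] [-11.59   2.56   7.43] (array([-0.06,  0.02, -0.18]), array([-0.16, -0.3 , -0.1 ]))
```

The carrier stopped dead at 12 N with the TCP at -28 mm, about where home should be. Now I back off, go up and straighten the tool.

>>> move_arm(
  targets=[
    {"dx":0,"dy":0,"dz":-0.5,"wx":0,"wy":0,"wz":0,"fingers":1},
    {"dx":-0.2,"dy":0,"dz":-1,"wx":0,"wy":0,"wz":0,"fingers":1},
    {"dx":-0.4,"dy":0,"dz":-1,"wx":0,"wy":0,"wz":0,"fingers":1},
    {"dx":-3.5,"dy":0,"dz":0,"wx":0,"wy":0,"wz":0,"fingers":1},
    {"dx":-3.5,"dy":0,"dz":0,"wx":0,"wy":0,"wz":0,"fingers":1},
    {"dx":-3.5,"dy":0,"dz":0,"wx":0,"wy":0,"wz":0,"fingers":1},
    {"dx":-3.5,"dy":0,"dz":0,"wx":0,"wy":0,"wz":0,"fingers":1},
    {"dx":-3.5,"dy":0,"dz":0,"wx":0,"wy":0,"wz":0,"fingers":1},
  ],
)

```text
clock: 5.33
position: [0.484, 0.1152, 0.2]
ee_rot: [0.129, 1.358, -0.154]
wrist_force: [0.7, -0.1, 0.0]
width: 0.0005
```

>>> move_arm(
  targets=[
    {"dx":-3.5,"dy":0,"dz":0,"wx":0,"wy":0,"wz":0,"fingers":1},
    {"dx":0,"dy":0,"dz":0,"wx":0,"wy":6,"wz":0,"fingers":1},
    {"dx":0,"dy":0,"dz":0,"wx":0,"wy":6,"wz":0,"fingers":1},
    {"dx":0,"dy":0,"dz":0,"wx":0,"wy":0,"wz":0,"fingers":1},
    {"dx":0,"dy":0,"dz":0,"wx":0,"wy":0,"wz":0,"fingers":1},
  ],
)

```text
clock: 5.75
position: [0.4779, 0.1158, 0.2309]
ee_rot: [0.149, 1.569, -0.146]
wrist_force: [0.3, 0.0, 0.2]
width: 0.0009
```

```bash
python3 st.py .04 -.083 .225 0; python3 - <<'E'
from h import *
s,c,po=shot("top","pics/t4.png")
xs,ys,im=rect(c,.034,-.11,.1,-.16,.06)
np.save("t4.npy",im)
a=np.ascontiguousarray(cv2.resize(im[:,:,::-1],None,fx=1.5,fy=1.5))
for x in (.064,-.02):cv2.line(a,(0,int((.1-x)*3000)),(60,int((.1-x)*3000)),(0,0,255),1)
cv2.imwrite("pics/r4.png",a)
F=tofix(cloud(c));m=(F[...,2]>.15)&(F[...,2]<.176)&(abs(F[...,0]-.04)<.02)&(F[...,1]<-.11);print("tip",F[m].mean(0),m.sum())
E
```

```text
5.75 [-94.9  -1.1 230.9] [0.31 0.02 0.17] (array([ 0.54, -8.14, 13.52]), array([-0.23, -0.18, -0.09]))
tip [ 0.03826497 -0.13803296  0.16446546] 30
```

View pics/r4.png

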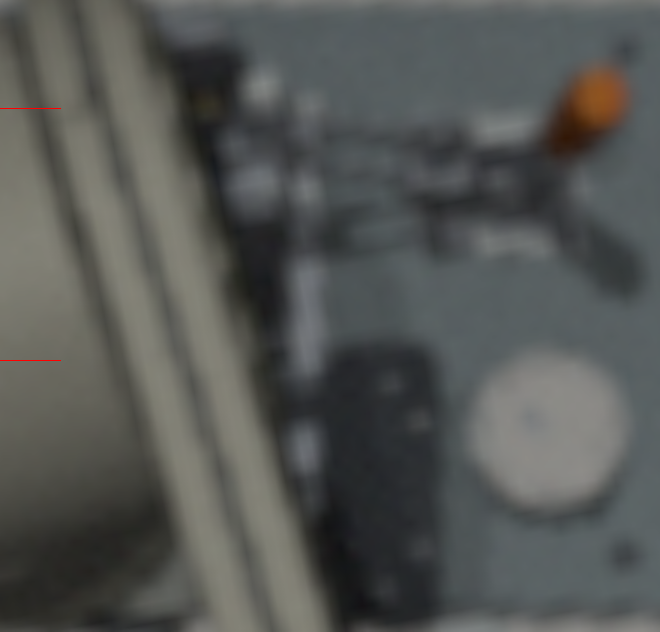

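The top picture is mostly covered by the arm. The wear plate now sits beside the pins at (255,190), and the tin at (550,430) and the orange handle tip at (590,100) are unmoved. I move above the clamp and check the carrier from the side camera.

>>> move_arm(
  targets=[
    {"dx":0,"dy":-1.6,"dz":2.7,"wx":0,"wy":0,"wz":0,"fingers":1},
    {"dx":0,"dy":-1.6,"dz":2.7,"wx":0,"wy":0,"wz":0,"fingers":1},
    {"dx":0,"dy":-1.6,"dz":2.7,"wx":0,"wy":0,"wz":0,"fingers":1},
    {"dx":0,"dy":-1.6,"dz":2.7,"wx":0,"wy":0,"wz":0,"fingers":1},
    {"dx":0.5,"dy":-1.7,"dz":2.7,"wx":0,"wy":0,"wz":0,"fingers":1},
    {"dx":0,"dy":0,"dz":0,"wx":0,"wy":0,"wz":0,"fingers":1},
    {"dx":0,"dy":0,"dz":0,"wx":0,"wy":0,"wz":0,"fingers":1},
  ],
)

```text
clock: 6.38
position: [0.5947, 0.0111, 0.2264]
ee_rot: [0.149, 1.567, -0.146]
wrist_force: [0.3, 0.2, 0.5]
width: 0.0006
```

```bash
python3 st.py .04 -.085 .15 0; python3 - <<'E'
from h import *
s,c,po=shot("side","pics/s5.png")
q=proj(c,np.array([fw(.04,-.06,.05)]))[0].astype(int);print(q)
u,v=q;a=c["frame"][v-75:v+75,u-65:u+65,::-1].copy();a=cv2.resize(a,None,fx=4,fy=4,interpolation=2)
L=[]
for P in [(.064,-.037,.034),(.064,.037,.034),(-.02,.037,.034),(-.02,-.037,.034)]:
    p=(proj(c,fw(*P)[None])[0]-[u-65,v-75]+.5)*4;L.append(p)
    cv2.circle(a,tuple(int(t) for t in p),4,(0,0,255),1)
cv2.imwrite("pics/s5c.png",a)
E
```

```text
6.3833 [ 39.1 -82.7 226.4] [0.34 0.25 0.51] (array([ 7.63, -0.24,  0.1 ]), array([-0.24, -0.09, -0.12]))
[234 223]
```

View pics/s5c.png

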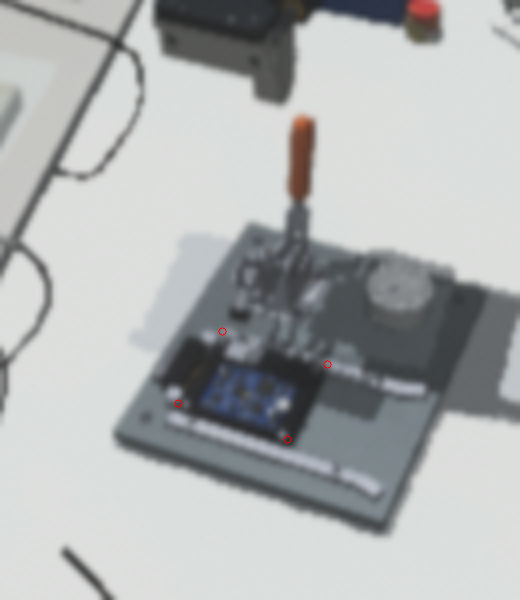

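The side crop shows the carrier's visible corners at the predicted home marks, (288,440), (327,364) and (178,404). The handle still stands upright at (302,160) and the clamp is open. Next I lower the fingers beside the handle.

>>> move_arm(
  targets=[
    {"dx":2.5,"dy":0,"dz":0,"wx":0,"wy":0,"wz":0,"fingers":1},
    {"dx":2.5,"dy":0,"dz":0,"wx":0,"wy":0,"wz":0,"fingers":1},
    {"dx":2.6,"dy":-0.2,"dz":0.1,"wx":0,"wy":0,"wz":0,"fingers":1},
    {"dx":0,"dy":0,"dz":0,"wx":0,"wy":0,"wz":0,"fingers":1},
    {"dx":0,"dy":0,"dz":0,"wx":0,"wy":0,"wz":0,"fingers":1},
  ],
)

```text
clock: 6.85
position: [0.5937, 0.0111, 0.1505]
ee_rot: [0.147, 1.57, -0.143]
wrist_force: [-0.5, 0.7, -0.3]
width: 0.0007
```

```bash
python3 st.py .04 -.1097 .148 0
```

```text
6.85 [ 38.1 -83.  150.5] [-0.54  0.75 -0.27] (array([ 0.24, -2.68,  0.2 ]), array([-0.08, -0.24, -0.13]))
```

>>> move_arm(
  targets=[
    {"dx":0.1,"dy":-1.3,"dz":0.2,"wx":0,"wy":0,"wz":0,"fingers":1},
    {"dx":0.1,"dy":-1.4,"dz":0,"wx":0,"wy":0,"wz":0,"fingers":1},
    {"dx":0.1,"dy":-0.9,"dz":0,"wx":0,"wy":0,"wz":0,"fingers":1},
    {"dx":0.2,"dy":-0.9,"dz":0,"wx":0,"wy":0,"wz":0,"fingers":1},
    {"dx":0.3,"dy":-0.9,"dz":0,"wx":0,"wy":0,"wz":0,"fingers":1},
    {"dx":0.3,"dy":-0.8,"dz":0,"wx":0,"wy":0,"wz":0,"fingers":1},
    {"dx":0,"dy":0,"dz":0,"wx":0,"wy":0,"wz":0,"fingers":1},
  ],
)

```text
clock: 7.43
position: [0.5858, -0.0532, 0.1395]
ee_rot: [0.149, 1.567, -0.146]
wrist_force: [1.9, 0.4, 2.5]
width: 0.0006
```

```bash
python3 st.py .04 -.1604 .1295 0
```

```text
7.4333 [  42.  -147.6  139.5] [1.91 0.36 2.51] (array([ 1.  , -1.29, -0.2 ]), array([-0.24, -0.1 , -0.13]))
```

```bash
cat >>h.py <<'E'
def handle():
    from cell import camera
    for n in("side","top"):
        c=camera(n);F=tofix(cloud(c));f=c["frame"].astype(int)
        m=(f[...,0]>70)&(f[...,0]>1.7*f[...,2])&(f[...,0]>1.4*f[...,1])&(abs(F[...,0]-.04)<.03)&(F[...,1]<-.1)&(F[...,1]>-.27)&(F[...,2]>.03)
        if m.sum()>4:
            p=F[m];print(n,m.sum(),"mean",p.mean(0).round(3),"lo",p.min(0).round(3),"hi",p.max(0).round(3),"deg",np.degrees(np.arctan2(-(p[:,1].mean()+.118),p[:,2].mean()-.044)).round(1))
        else: print(n,"hidden",m.sum())
E
python3 -c "
from h import *
handle()"; python3 st.py .04 -.1604 .1295 0
```

```text
side 31 mean [ 0.038 -0.146  0.117] lo [ 0.033 -0.154  0.105] hi [ 0.043 -0.138  0.129] deg 21.2
top hidden 0
7.5333 [  42.  -146.1  139.8] [0.98 1.26 3.85] (array([ 1.02, -1.43, -0.19]), array([-0.2 , -0.12, -0.17]))
```

The handle is following at roughly 28°, with 3–4 N, so I continue along the arc.

>>> move_arm(
  targets=[
    {"dx":0.5,"dy":-0.7,"dz":-0.1,"wx":0,"wy":0,"wz":0,"fingers":1},
    {"dx":0.5,"dy":-0.7,"dz":-0.1,"wx":0,"wy":0,"wz":0,"fingers":1},
    {"dx":0.6,"dy":-0.7,"dz":0,"wx":0,"wy":0,"wz":0,"fingers":1},
    {"dx":0.6,"dy":-0.7,"dz":0,"wx":0,"wy":0,"wz":0,"fingers":1},
    {"dx":0.7,"dy":-0.6,"dz":0,"wx":0,"wy":0,"wz":0,"fingers":1},
    {"dx":0.7,"dy":-0.6,"dz":0,"wx":0,"wy":0,"wz":0,"fingers":1},
    {"dx":0,"dy":0,"dz":0,"wx":0,"wy":0,"wz":0,"fingers":1},
  ],
)

```text
clock: 8.12
position: [0.5752, -0.091, 0.1016]
ee_rot: [0.149, 1.57, -0.145]
wrist_force: [0.2, -0.0, 1.3]
width: 0.0002
```

```bash
python3 -c "
from h import *
handle()"; python3 st.py .04 -.1951 .0881 0
```

```text
side 26 mean [ 0.038 -0.175  0.091] lo [ 0.033 -0.184  0.082] hi [ 0.043 -0.164  0.097] deg 50.4
top hidden 0
8.2167 [  38.8 -185.8  102.8] [-1.43  0.99  2.35] (array([ 1.46, -0.94,  0.13]), array([-0.17, -0.25, -0.16]))
```

>>> move_arm(
  targets=[
    {"dx":0.7,"dy":-0.5,"dz":0.1,"wx":0,"wy":0,"wz":0,"fingers":1},
    {"dx":0.8,"dy":-0.4,"dz":0,"wx":0,"wy":0,"wz":0,"fingers":1},
    {"dx":0.4,"dy":-0.2,"dz":0,"wx":0,"wy":0,"wz":0,"fingers":1},
    {"dx":0.4,"dy":-0.2,"dz":0,"wx":0,"wy":0,"wz":0,"fingers":1},
    {"dx":0.4,"dy":-0.1,"dz":0,"wx":0,"wy":0,"wz":0,"fingers":1},
    {"dx":0.2,"dy":0,"dz":0,"wx":0,"wy":0,"wz":0,"fingers":1},
    {"dx":0,"dy":0,"dz":0,"wx":0,"wy":0,"wz":0,"fingers":1},
  ],
)

```text
clock: 8.8
position: [0.5743, -0.1038, 0.0737]
ee_rot: [0.149, 1.569, -0.144]
wrist_force: [0.1, 0.0, 0.0]
width: 0.0003
```

```bash
python3 -c "
from h import *
handle()"; python3 st.py .04 -.2013 .071 0
```

```text
side 24 mean [ 0.037 -0.19   0.064] lo [ 0.034 -0.225  0.058] hi [ 0.042 -0.174  0.069] deg 74.4
top hidden 0
8.9 [  40.6 -199.4   74.6] [-0.34 -0.36 -0.33] (array([ 0.36, -0.19, -0.06]), array([-0.14, -0.13, -0.15]))
```

The force dropped to zero and the handle reads about 81°, so it has snapped over. I give it a light confirming press, then go up and away.

>>> move_arm(
  targets=[
    {"dx":0.3,"dy":-0.1,"dz":0,"wx":0,"wy":0,"wz":0,"fingers":1},
    {"dx":0.2,"dy":0,"dz":0,"wx":0,"wy":0,"wz":0,"fingers":1},
    {"dx":0,"dy":0,"dz":0,"wx":0,"wy":0,"wz":0,"fingers":1},
  ],
)

```text
clock: 9.15
position: [0.5745, -0.1049, 0.0692]
ee_rot: [0.148, 1.568, -0.144]
wrist_force: [0.5, 0.1, -0.0]
width: 0.0004
```

>>> move_arm(
  targets=[
    {"dx":-1,"dy":0,"dz":0,"wx":0,"wy":0,"wz":0,"fingers":1},
    {"dx":-3,"dy":0,"dz":0,"wx":0,"wy":0,"wz":0,"fingers":1},
    {"dx":-3.5,"dy":0,"dz":0,"wx":0,"wy":0,"wz":0,"fingers":1},
    {"dx":-3.5,"dy":0,"dz":0,"wx":0,"wy":0,"wz":0,"fingers":1},
    {"dx":-3,"dy":-2,"dz":0,"wx":0,"wy":0,"wz":0,"fingers":1},
    {"dx":0,"dy":-3,"dz":-2.5,"wx":0,"wy":0,"wz":0,"fingers":1},
    {"dx":0,"dy":-3,"dz":-2.5,"wx":0,"wy":0,"wz":0,"fingers":1},
    {"dx":0,"dy":-3,"dz":-2.5,"wx":0,"wy":0,"wz":0,"fingers":1},
  ],
)

```text
clock: 9.82
position: [0.4805, -0.2004, 0.2115]
ee_rot: [0.146, 1.565, -0.144]
wrist_force: [0.0, -0.5, -0.7]
width: 0.0002
```

>>> move_arm(
  targets=[
    {"dx":0,"dy":-3,"dz":-2.5,"wx":0,"wy":0,"wz":0,"fingers":1},
    {"dx":0,"dy":-3,"dz":-2,"wx":0,"wy":0,"wz":0,"fingers":1},
    {"dx":0,"dy":-3,"dz":-2,"wx":0,"wy":0,"wz":0,"fingers":1},
    {"dx":0,"dy":0,"dz":0,"wx":0,"wy":0,"wz":0,"fingers":1},
    {"dx":0,"dy":0,"dz":0,"wx":0,"wy":0,"wz":0,"fingers":1},
  ],
)

```text
clock: 10.23
position: [0.3995, -0.2774, 0.2106]
ee_rot: [0.151, 1.566, -0.148]
wrist_force: [1.9, 0.2, -0.2]
width: 0.0002
```

```bash
python3 -c "
from h import *
handle()
s,c,po=shot('top','pics/t6.png')
s2,c2,_=shot('side','pics/s6.png')
print(s['clock'],s['qd'].round(3),s['wrist_force'])
def crop(c):
    u,v=proj(c,fw(.02,-.05,.05)[None])[0].astype(int);a=cv2.resize(c['frame'][v-60:v+60,u-50:u+50,::-1],None,fx=4,fy=4,interpolation=2)
    for P in [(.064,-.037,.034),(.064,.037,.034),(-.02,.037,.034),(-.02,-.037,.034)]:
        p=(proj(c,fw(*P)[None])[0]-[u-50,v-60]+.5)*4;cv2.circle(a,tuple(int(t) for t in p),4,(0,0,255),1)
    return a
cv2.imwrite('pics/f6.png',np.hstack([crop(c),crop(c2)]))
"
```

```text
side 61 mean [ 0.038 -0.204  0.065] lo [ 0.032 -0.235  0.056] hi [ 0.045 -0.174  0.071] deg 76.1
top 77 mean [ 0.04  -0.21   0.064] lo [ 0.033 -0.242  0.056] hi [ 0.048 -0.178  0.072] deg 77.7
10.3333 [ 0.025  0.011 -0.002 -0.003 -0.003 -0.004] [-1.07765515 -1.07162556 -0.70854402]
```

View pics/f6.png

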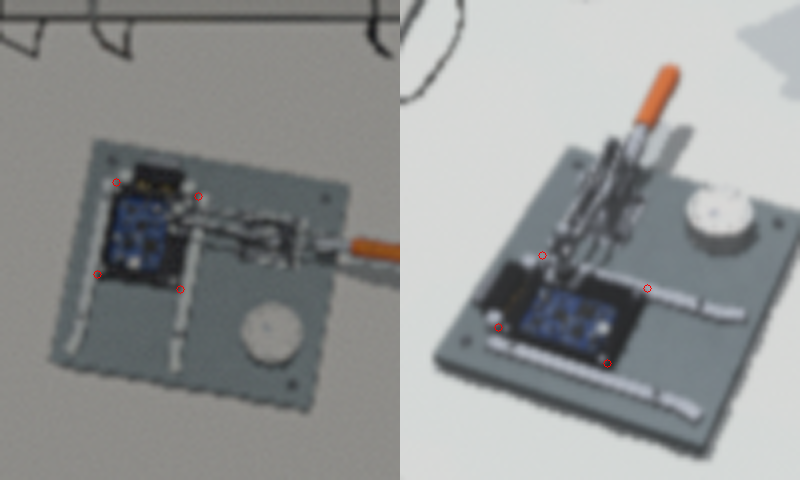

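Both crops show the carrier's corners on the home marks: near edge at (98,274)-(180,289) in the top view and (607,364)-(647,288) in the side view. The arm is down on the carrier and the handle lies flat at (375,248). With the sleeve's radius taken off, the handle stands about 7-8° above level, which is the locked stop. The robot is clear, so I hand in.

```bash
python3 -c "
from cell import job
print(job.sign_off())"
```

```text
the job is handed in; nothing more can be done
None
```

The carrier is home against the stop pins and the clamp is locked over it. I handed the job in at about 10 s on the robot's clock.

- **Carrier:** I pushed it along the rails with the shut fingertips while the clamp was open, until it stopped dead at about 12–14 N. In the last top and side pictures its corners sit on the predicted home marks, within the roughly 2–3 mm those pictures resolve.
- **Clamp:** I pushed the orange handle along its arc with the fingertips, at about 3–4 N, until the force dropped to zero as it went past the dead point. It stayed down after the arm left. Both cameras put it about 7–8° above level, which matches the locked stop, and the clamp arm is down on the carrier.
- **Robot:** It ended clear of everything.

**Weaker or failed checks:**
- The first two move calls were refused for incomplete rows, so nothing moved then.
- The light press after the snap met no force, so it did not confirm the stop by feel; the lock rests on the camera angle.
- I did not measure the pad's pressing force.
- The tin looked unmoved in the last pictures. I did not measure the jar or the spare board again, but the arm stayed well above the bench when passing them.

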